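# Cover the lens pot, then seat the lens barrel in the V saddles and hold it down

## Task

The lens barrel has to be strapped into the V saddles on the bench rail, and your hand will be tied up holding it, so first set the lid gently on the open pot of cleaned lenses so that it sits fully down and level on the rim, and let go of it. Then lift the lens barrel out of its foam tray and lay it gently into the V saddles, centred along them with its wide hood pointing away from the camera. Finish while still holding it: keep it pressed down onto both flanks of the V with about 15 N, ready for the strap, and leave the other things on the table where they are.

Things in the scene. Friction and masses are not known exactly. Their poses are not given: they have to be found in the camera images.
- pot: open round white plastic pot, loose, 400 g: outer diameter 80 mm, wall 4 mm (bore 72 mm), rim 60 mm above its underside; three small lenses lie on its floor. Origin: centre of the underside, z up
- lid: round white lid of the pot, about 100 g, lying upright on the table: flange 84 mm diameter, 6 mm thick; under it a plug 64 mm diameter, 8 mm deep, that enters the pot's bore; on top a round knob 24 mm diameter, 24 mm tall. Origin: on the axis, on the flange's underside (60 mm above the pot's origin when seated, 8 mm above the table at the start), z up; knob spans z 6 to 30 mm
- tray: grey plastic carrying tray, fixed, 210 x 100 mm, walls 16 mm high, long side along x; in it two grey foam rests with V notches, 36 mm high, 72 mm wide, 33 to 57 mm either side of the middle, with 66 mm free between them (floor there 5 mm above the table). Origin: centre of the underside
- barrel: black lens barrel, about 180 g: tube 32 mm diameter, 130 mm long; wide hood (42 mm diameter, 22 mm long) at the -x end, 25 mm diameter threaded mount (10 mm long) at the +x end. Origin: on the axis, middle of the tube; centre of mass 4 mm towards the hood; x from hood to mount. Starts level in the tray's rests, along the tray's x, axis 45 mm above the table; plain between the rests for gripping
- barrel_hood (a point): centre of the barrel's hood opening, on the axis 87 mm from the barrel's origin
- barrel_rear (a point): centre of the barrel's threaded mount end, on the axis 75 mm from the barrel's origin
- bench: lens bench, fixed: aluminium rail 280 x 56 x 20 mm along x with two 90 degree V saddles and, at the +x end, a dark camera block 66 x 60 x 58 mm, top 90 mm up. Each saddle 64 mm wide, 25 mm long, 32 to 57 mm either side of the origin, tops 60 mm up; 64 mm free between them down to the rail, 20 mm up. Origin: on the table under the middle of the saddles; x along the V to the camera
- flank_left: the +y flanks of both V saddles, sloping 45 degrees, part of the bench; smooth metal with low friction (about 0.25), so a barrel pressed down slides into the V; same origin and axes as the bench
- flank_right: the -y flanks of both V saddles, sloping 45 degrees, part of the bench; smooth metal with low friction (about 0.25), so a barrel pressed down slides into the V; same origin and axes as the bench
- seat (a point): where the barrel's origin is when it is seated: on the axis of the seated barrel, midway between the saddles, 60 mm above the bench's origin, axes as the bench
- camera_mouth (a point): centre of the camera's mouth, facing the saddles, 92 mm from the seat along the bench's x
- solvent: bystander: brown glass bottle with black cap, 44 mm diameter, 95 mm tall, origin at its underside
- hexdriver: bystander: screwdriver with black handle lying on the table
- strap: bystander: small aluminium clamp strap 64 x 16 x 4 mm with two steel thumb screws, lying on the table
- dialbox: bystander: dark control box 90 x 110 x 55 mm with three round aluminium dials, 81 mm tall in all, origin at its underside
Things that resemble listed ones, but are neither listed nor needed, are in the scene too. Leave any blue or red look-alike of the lid alone. Leave any green look-alike of the pot alone.

How it is judged:
By the outcome, as a careful person would: the job done as asked, in the order asked, and still so for the second after the job is handed in, while the arm keeps its last pose, push and grip.
It also fails if it takes over 48 s, if anything falls off the work surface, if the arm or the gripper's body presses on something with over 40 N, if the wrist force passes 120 N, or if a joint passes its speed limit or range.

## Robot

A 6-joint arm with a two-finger parallel gripper is mounted at the origin on the work surface. World frame = base frame: x ahead of the robot, y to its left, z up, the work surface at z = 0. Lengths are in m, angles in rad, forces in N, time in s.
With the tool pointing down it reaches from about 0.375 to 0.9 m from the base axis. Payload 3.1 kg.
Tool frame: the origin (TCP) lies on the centre line of the jaws, within the pads' length; the fingertips stand 22 mm ahead of it and the grasp point (between the pads) lies 3 mm ahead of it; z points along the fingers, y is the line along which they close (so a half turn about z gives the same grasp; the last joint's range is limited). The gripper opens to 85 mm and grips with 20 to 120 N. Pads are 22 mm wide; open, the fingers measure 114 mm over their backs; the gripper's body (76 mm by 85 mm) begins 54 mm behind the grasp point. The pads swing forward as they close: fully open they stand 13 mm farther back than shut.
Start: joints at [-1.415, 0.527, 1.433, -0, 1.181, -0.178], TCP at [0.205, -0.59, 0.253] pointing down, gripper open.
Joint ranges: [-3.08, 3.08], [-0.75, 2.2], [0.22, 2.44], [-1.43, 4.57], [0, 2.65], [-2.85, 2.85]. Speed limits (rad/s): [2.79, 2.79, 3.14, 3.14, 3.14, 3.14].

## Interface

Orientations are given as a unit quaternion [x, y, z, w].
In Python, from station import sense, eyes, job gives the robot as it stands.
- The arm moves only by the shell command python3 -m pendant FILE [FORCE], which reads ROWS from the file FILE. ROWS is a JSON list of rows, 1 to 20 of them, each of 5 numbers: dx, dy, dz in shares of 750 mm (1.0 is 750 mm), then a turn about the tool's z in parts of the range, where 1.0 means 2 rad, then the opening from 0.0 (shut) to 1.0 (fully open); each row is the pose to reach, as a shift and turn from the pose commanded when the command began, along the tool's axes at that moment; what a row does not reach only later rows make up. A row lasts 1/10 s, in which the tool goes at most 0.05 m and 0.15 rad, less where a joint would pass 70% of its speed; a pose out of reach is approached as far as the arm can. The fingers move at their own pace and stop on an object; FORCE is the grip in N (left out, the last holds). Time passes only in rows, so rows that do not move let the fingers close. It prints the time, the measured TCP pose, the force, the opening and the grip force at its end. Input that does not fit is refused with a message, and nothing moves.
- sense(): the state, without advancing time (a new reading comes with each control period).
- eyes.snapshot(name): name is "side" or "top"; returns a dict with "pixels" (400x640x3 uint8, red, green, blue), "range_z" (400x640 float32, m along the optical axis (not along the pixel's ray), 0 where there is no reading), "fov_y" (degrees; the focal length in pixels is half the picture's height over the tangent of half this angle, whatever the lens; pixels are square), "cx", "cy" (the principal point, pixels), "R" (3x3) and "t" (3): a world point X has camera coordinates R X + t. Camera axes: x right, y down, z forward; pixel columns grow to the right and rows downward; lengths in m; the calibration is good to about 2 mm. A picture is of the moment at which its call begins.
- job.sign_off(): hands the job in; it is judged then, once.
The state is a dict: "t": time; "q": joint angles; "qd": joint speeds; "tau": joint torques, N m; "tcp_pos": TCP position; "tool_rot": TCP orientation; "force": force on the tool from outside, world axes, zero at the start; "ft_torque": the same for the moment, N m; "finger_gap": opening from 0.0 (shut) to 1.0 (fully open); "gripper_force": force on a finger pad.
Only numpy, scipy, OpenCV 4.12 (cv2) and the standard library are available. Lean on these libraries where they do the work, as an engineer would, in place of code of your own. Each camera call takes 0.05 s, during which the arm holds its last target. There are 200 camera calls.

## Working session

There is one attempt and no reset: what is moved stays moved. The work goes in short steps, Python scripts to look and compute and a shell command to move; the robot and the scene stay as the last step left them, time stands still between calls to the robot, and variables do not carry over. Pictures are saved under pics/ and viewed, at most 10 in all, crops included, and the job is handed in when it is done.

```bash
ls; mkdir -p pics; python3 - <<'E'
from station import sense, eyes
import cv2,numpy as np
s=sense();print({k:np.round(v,3).tolist() for k,v in s.items()})
for n in("top","side"):
    d=eyes.snapshot(n);np.savez(f"{n}0.npz",**d)
    cv2.imwrite(f"pics/{n}0.png",d["pixels"][...,::-1])
    print(n,d["fov_y"],d["cx"],d["cy"],np.round(d["R"],3).tolist(),np.round(d["t"],3))
E
```

```text
pics
{'t': 0.0, 'q': [-1.415, 0.528, 1.434, 0.0, 1.181, -0.178], 'qd': [0.002, 0.0, -0.003, -0.001, -0.001, 0.0], 'tau': [-0.001, -44.235, -17.802, -0.0, 0.008, 0.0], 'tcp_pos': [0.205, -0.59, 0.252], 'tool_rot': [0.986, 0.166, 0.0, -0.001], 'force': [0.8, 0.045, 0.353], 'ft_torque': [-0.019, -0.02, -0.02], 'gripper_force': 0.0, 'finger_gap': 1.001}
top 48.05327699112811 318.32973632692085 197.3403868245327 [[-0.001, -1.0, -0.015], [-0.997, 0.002, -0.074], [0.074, 0.015, -0.997]] [-0.037  0.547  1.237]
side 51.77075828691651 320.733248697281 193.97752599273747 [[0.996, -0.084, -0.015], [-0.064, -0.613, -0.788], [0.057, 0.786, -0.616]] [-0.551  0.06   1.221]
```

View pics/top0.png

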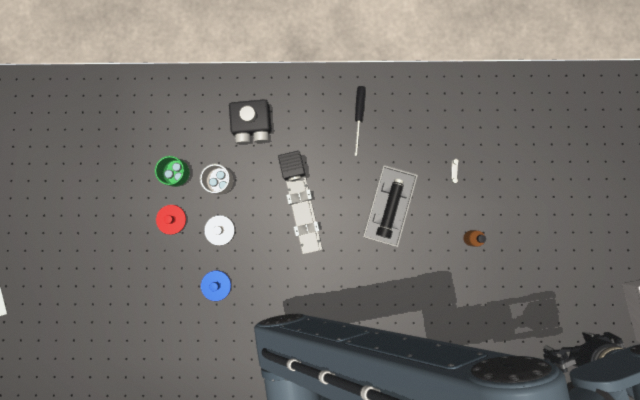

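View pics/side0.png

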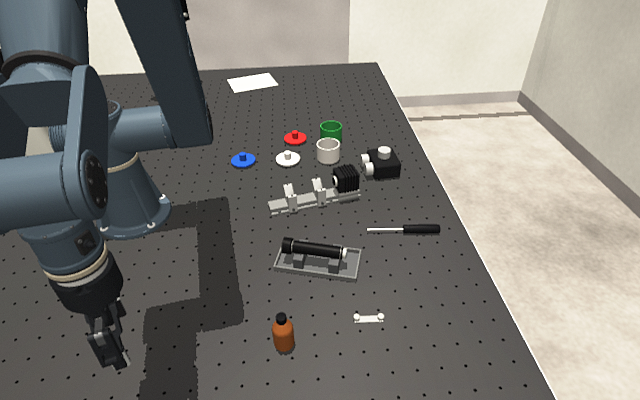

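The top view shows the white pot at (217,179), white lid at (220,230), bench rail at about (302,220) with its camera block at (291,165), and barrel at (390,208) with its hood at (384,233). The side view agrees: lid (288,158), pot (328,150), barrel (317,250).

```bash
cat > h.py <<'E'
import numpy as np,cv2
def load(n): return dict(np.load(n))
def f(d): return 200/np.tan(np.radians(float(d["fov_y"]))/2)
def cloud(d):
    v,u=np.mgrid[:400,:640]; z=d["range_z"]
    P=np.stack([(u-d["cx"])/f(d)*z,(v-d["cy"])/f(d)*z,z],-1)
    X=(P-d["t"])@d["R"]; X[z==0]=np.nan; return X
def plane(d,uv,h):
    uv=np.atleast_2d(uv); r=np.c_[(uv-[d["cx"],d["cy"]])/f(d),np.ones(len(uv))]@d["R"]
    c=-d["R"].T@d["t"]; return c+r*((h-c[2])/r[:,2])[:,None]
def proj(d,X):
    p=np.atleast_2d(X)@d["R"].T+d["t"]; return p[:,:2]/p[:,2:]*f(d)+[d["cx"],d["cy"]]
def rect(P): # min-area rect of xy in mm
    (c,s,a)=cv2.minAreaRect((P[:,:2]*1000).astype(np.float32)); return np.round(c,1),np.round(s,1),round(a,1)
E
python3 - <<'E'
from h import *
T=load("top0.npz");S=load("side0.npz")
def blob(m,uv):
    n,l,st,c=cv2.connectedComponentsWithStats(m.astype(np.uint8)); k=l[uv[1],uv[0]]
    return l==k if k else m*0>1
for nm,d,lid,pot in(("top",T,(225,236),(206,190)),("side",S,(288,162),(328,156))):
    X=cloud(d); px=d["pixels"].astype(int); sat=px.max(2)-px.min(2); br=px.min(2)
    w=(br>110)&(sat<40)
    t=(X[...,2]<.004)&(X[...,2]>-.004); print(nm,"table z",np.nanmedian(X[...,2][200:300,250:450]))
    for q,uv,h in(("lid",lid,.014),("pot",pot,.06)):
        if nm=="side": continue
        m=blob(w,uv)
        c=max(cv2.findContours(m.astype(np.uint8),0,1)[0],key=cv2.contourArea)[:,0]
        P=plane(d,c,h); (cc,r)=cv2.minEnclosingCircle((P[:,:2]*1000).astype(np.float32))
        e=cv2.fitEllipse((P[:,:2]*1000).astype(np.float32)); print(q,"circ",np.round(cc,1),round(r,1),"ell",np.round(e[0],1),np.round(e[1],1))
    # 3d clouds, region in xy around rough
    p0=plane(T,[217,179],.06)[0]; l0=plane(T,[220,230],.014)[0]; b0=plane(T,[390,208],.06)[0]; r0=plane(T,[302,215],.03)[0]
    def sel(c,rad,lo,hi): return X[(np.hypot(X[...,0]-c[0],X[...,1]-c[1])<rad)&(X[...,2]>lo)&(X[...,2]<hi)]
    for q,c,rad,lo,hi in(("pot rim",p0,.06,.052,.07),("lid flange",l0,.06,.008,.02),("knob",l0,.04,.03,.05),("barrel",b0,.11,.05,.08),("saddletop",r0,.08,.054,.066),("rail",r0,.2,.014,.028)):
        P=sel(c,rad,lo,hi)
        if len(P)>4: print(q,len(P),"mean",np.round(P.mean(0)*1000,1),"rect",*rect(P),"z90",round(np.percentile(P[:,2],90)*1000,1))
E
```

```text
top table z 0.0008455775751500462
lid circ [496.4 -18.4] 449.1 ell [481.3  -3. ] [677.  809.7]
pot circ [494.8 -19.8] 432.7 ell [480.2  -4.9] [652.3 780.1]
pot rim 154 mean [598.2 245.3  58.4] rect [596.5 245.2] [78.4 78.5] 13.1 z90 61.6
lid flange 618 mean [455.7 240.6  13.5] rect [455.8 241.6] [82.3 82.4] 62.9 z90 16.8
knob 60 mean [455.4 240.4  37.3] rect [456.5 240.5] [21.8 21.5] 44.9 z90 40.1
barrel 669 mean [ 510.2 -233.9   58.7] rect [ 514.7 -238.5] [ 40.1 162.6] 71.3 z90 63.8
saddletop 195 mean [502.6   5.6  59.3] rect [503.    4.7] [113.2  64.1] 13.4 z90 63.2
rail 864 mean [492.7  -6.4  19.6] rect [4.967e+02 1.000e-01] [378.8 201.6] 73.9 z90 23.0
side table z 0.00037511924973370977
pot rim 115 mean [598.4 244.1  56.8] rect [597.7 244.9] [76.7 84.1] 12.2 z90 60.3
lid flange 228 mean [457.3 233.4  13. ] rect [456.6 240.1] [83.5 82.4] 50.9 z90 15.3
knob 32 mean [456.9 238.6  35.3] rect [458.4 239.9] [27.2 21.2] 64.2 z90 38.1
barrel 617 mean [ 511.6 -240.8   57.6] rect [ 516.2 -237.3] [ 33.8 163. ] 76.6 z90 62.3
saddletop 135 mean [502.9   4.3  58.2] rect [504.3   4.3] [113.8  66.8] 12.0 z90 61.1
rail 621 mean [ 5.095e+02 -5.000e-01  1.950e+01] rect [493.9  30.4] [225.  290.2] 50.2 z90 22.9
```

```bash
python3 - <<'E'
from h import *
T=load("top0.npz")["pixels"];S=load("side0.npz")["pixels"]
a=cv2.resize(T[140:270,150:430],(800,372),interpolation=2);b=cv2.resize(S[120:285,225:405],(240*1,220),interpolation=2)
cv2.imwrite("pics/c0.png",a[...,::-1])
E
```

```text
(no output)
```

View pics/c0.png

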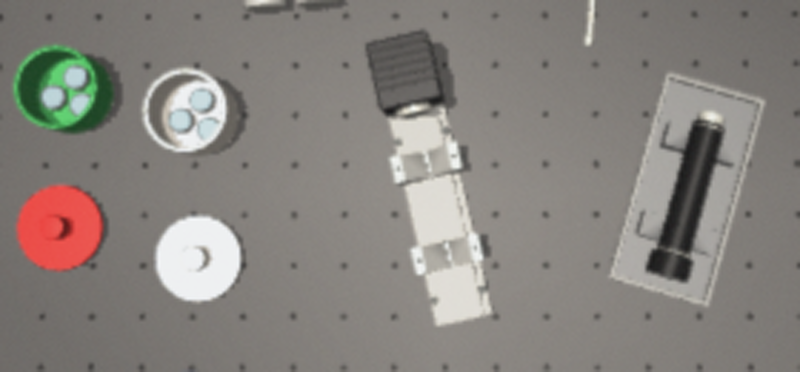

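```bash
cat >> h.py <<'E'
from scipy.spatial.transform import Rotation as Ro
def go(x,y,z,yaw=None):
    from station import sense
    s=sense(); R=Ro.from_quat(s["tool_rot"]).as_matrix(); p=np.array(s["tcp_pos"])
    yw=np.arctan2(R[1,0],R[0,0]); turn=0 if yaw is None else (yw-yaw+np.pi/2)%np.pi-np.pi/2
    print("tcp",np.round(p,4),"yaw",round(yw,3),"shift",np.round(R.T@(np.array([x,y,z])-p),4),"turn",round(turn,3),"F",np.round(s["force"],1),"q",np.round(s["q"],2),"t",s["t"])
E
python3 - <<'E'
from h import *
for n in("top0","side0"):
    d=load(n+".npz");X=cloud(d);px=d["pixels"].astype(int)
    dark=px.max(2)<75
    c=np.array([.515,-.238])
    m=(np.hypot(X[...,0]-c[0],X[...,1]-c[1])<.1)&(X[...,2]>.035)&dark
    P=X[m]; a=np.radians(-16)
    for _ in range(4):
        u=np.array([np.cos(a),np.sin(a)]); v=np.array([-u[1],u[0]]); s=(P[:,:2]-c)@u; t=(P[:,:2]-c)@v
        k=(s>-.05)&(s<.05)&(abs(t)<.03)
        # midline of silhouette per bin
        bs=np.arange(-.05,.05,.01); mid=[(s[k&(s>=b)&(s<b+.01)].mean(),np.ptp(t[k&(s>=b)&(s<b+.01)])/2+t[k&(s>=b)&(s<b+.01)].min()) for b in bs]
        q=np.polyfit(*np.array(mid).T,1); a+=np.arctan(q[0]); c=c+v*q[1]
    print(n,"yaw",round(a,4),"axis pt",c,"s range",s.min(),s.max(),"top z",np.percentile(P[:,2],95))
    # bench: saddle top plates cloud, PCA via rect edges; two saddles' centres
    m=(np.hypot(X[...,0]-.503,X[...,1]-.0045)<.075)&(X[...,2]>.054)&(X[...,2]<.066);P=X[m]
    g=P[:,0]*np.cos(.22)+P[:,1]*np.sin(.22); g0=.503*np.cos(.22)+.0045*np.sin(.22)
    A,B=rect(P[g<g0]),rect(P[g>g0]); print(A,B,np.arctan2(*(B[0]-A[0])[::-1]),(A[0]+B[0])/2)
go(.456,.2405,.15)
E
```

```text
top0 yaw -0.2849 axis pt [ 0.51594601 -0.23470076] s range -0.07956070175000014 0.06982209564972276 top z 0.06468962850106488
(array([459.9,  -5.4]), array([24.2, 63.6]), 13.9) (array([546.,  15.]), array([24.9, 64.1]), 13.8) 0.23264376243327217 [502.95   4.8 ]
side0 yaw -0.289 axis pt [ 0.51428817 -0.24048238] s range -0.0791991489006679 0.07265505114654609 top z 0.0636765598004667
(array([460.8,  -5. ]), array([24.4, 67.1]), 13.4) (array([547.8,  13.3]), array([24.5, 66.5]), 12.4) 0.20732243429235747 [504.3    4.15]
tcp [ 0.2047 -0.5899  0.2524] yaw 0.334 shift [ 0.5095 -0.702   0.1039] turn 0 F [-0.4  0.2 -0.4] q [-1.42  0.53  1.43 -0.    1.18 -0.18] t 0.1
```

The manual's scale: shifts go in shares of 750 mm and turns go in shares of 2 rad. Converting my numbers, -0.702 m is -0.936, 0.51 m is 0.68.

```bash
echo '[[0.44, -0.4, 0, 0, 0.6], [0.44, -0.4, 0, 0, 0.6], [0.44, -0.4, 0, 0, 0.6], [0.44, -0.4, 0, 0, 0.6], [0.44, -0.4, 0, 0, 0.6], [0.44, -0.4, 0, 0, 0.6], [0.44, -0.4, 0, 0, 0.6], [0.44, -0.4, 0, 0, 0.6], [0.44, -0.4, 0, 0, 0.6], [0.68, -0.936, 0.1333, 0, 0.6], [0.68, -0.936, 0.1333, 0, 0.6], [0.68, -0.936, 0.1333, 0, 0.6], [0.68, -0.936, 0.1333, 0, 0.6], [0.68, -0.936, 0.1333, 0, 0.6], [0.68, -0.936, 0.1333, 0, 0.6], [0.68, -0.936, 0.1333, 0, 0.6], [0.68, -0.936, 0.1333, 0, 0.6], [0.68, -0.936, 0.1333, 0, 0.6], [0.68, -0.936, 0.1333, 0, 0.6], [0.68, -0.936, 0.1333, 0, 0.6]]' > mv.in && python3 -m pendant mv.in 40 | tail -3; python3 -c "
from h import *
go(.456,.2405,.04)"
```

```text
force: [-0.4, -1.2, -0.5]
finger_gap: 0.598
gripper_force: 0.0
tcp [0.4558 0.2409 0.1526] yaw 0.337 shift [0.0002 0.0004 0.1126] turn 0 F [-0.4 -1.2 -0.5] q [ 0.27  0.53  1.8  -0.    0.81  1.5 ] t 2.1
```

To row units: 0.111 m is 0.148, 0.105 m is 0.14.

```bash
echo '[[0, 0, 0.0667, 0, 0.6], [0, 0, 0.1133, 0, 0.6], [0, 0, 0.14, 0, 0.6], [0, 0, 0.148, 0, 0.6], [0, 0, 0.148, 0, 0.6], [0, 0, 0.148, 0, 0.2], [0, 0, 0.148, 0, 0.1], [0, 0, 0.148, 0, 0.1], [0, 0, 0.148, 0, 0.1], [0, 0, 0.148, 0, 0.1], [0, 0, 0.148, 0, 0.1]]' > mv.in && python3 -m pendant mv.in 40; python3 - <<'E'
from h import *
from station import eyes
go(.456,.2405,.1)
d=eyes.snapshot("side");np.savez("side1.npz",**d)
cv2.imwrite("pics/s1.png",cv2.resize(d["pixels"][60:220,200:420],(660,480))[...,::-1])
E
```

```text
t: 3.2
tcp_pos: [0.4577, 0.2399, 0.0439]
tool_rot: [0.986, 0.166, 0.002, 0.0]
force: [-0.4, -2.6, 7.8]
finger_gap: 0.264
gripper_force: 39.3
tcp [0.4577 0.2399 0.0439] yaw 0.334 shift [-0.0012 -0.0011 -0.0561] turn 0 F [-0.4 -2.6  7.8] q [ 0.27  0.73  1.85 -0.    0.55  1.5 ] t 3.2
```

View pics/s1.png

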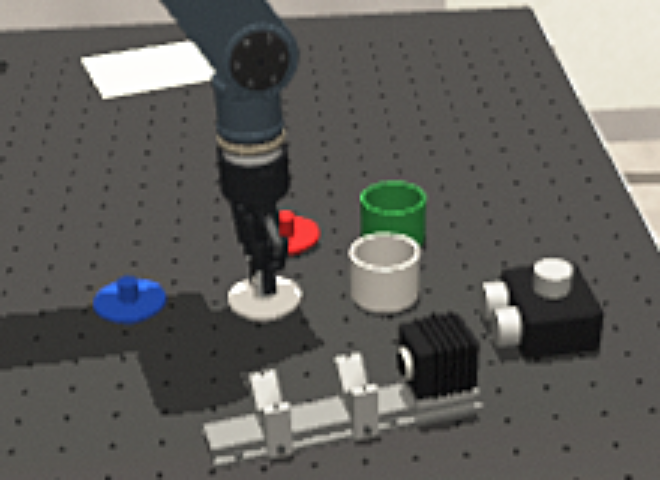

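The side view shows the fingers around the white lid's knob at (265,285), and the pot at (385,270) is clear. I'll lift the lid and carry it over the pot.

To row units: 0.132 m is 0.176, 0.11 m is 0.1467.

```bash
echo '[[0, 0, -0.04, 0, 0.1], [0, 0, -0.0933, 0, 0.1], [0, 0, -0.1333, 0, 0.1], [0.04, 0.0133, -0.1333, 0, 0.1], [0.0933, 0.0267, -0.1333, 0, 0.1], [0.1467, 0.04, -0.1333, 0, 0.1], [0.176, 0.0547, -0.1333, 0, 0.1], [0.176, 0.0547, -0.1333, 0, 0.1], [0.176, 0.0547, -0.1333, 0, 0.1], [0.176, 0.0547, -0.1333, 0, 0.1]]' > mv.in && python3 -m pendant mv.in 40|tail -5; python3 - <<'E'
from h import *
from station import eyes,sense
go(.5975,.245,.1)
p=sense()["tcp_pos"]
for n in("top","side"):
    d=eyes.snapshot(n);np.savez(n+"2.npz",**d);X=cloud(d);px=d["pixels"].astype(int);w=(px.min(2)>100)&(px.max(2)-px.min(2)<40)
    m=w&(np.hypot(X[...,0]-p[0],X[...,1]-p[1])<.06)
    for lo,hi in((.08,.125),(.04,.068)):
        P=X[m&(X[...,2]>lo)&(X[...,2]<hi)]
        if len(P)>5:print(n,lo,len(P),rect(P),np.round(np.percentile(P[:,2],[5,50,95]),4))
d=load("top2.npz");e=load("side2.npz")
cv2.imwrite("pics/ts2.png",np.hstack([cv2.resize(d["pixels"][130:250,160:290],(390,360)),cv2.resize(e["pixels"][90:210,260:390],(390,360))])[...,::-1])
E
```

```text
tcp_pos: [0.5928, 0.2444, 0.142]
tool_rot: [0.986, 0.166, -0.001, -0.0]
force: [-0.5, 0.0, -0.3]
finger_gap: 0.261
gripper_force: 39.7
tcp [0.5928 0.2444 0.142 ] yaw 0.334 shift [0.0047 0.001  0.042 ] turn 0 F [-0.5  0.  -0.3] q [0.22 0.68 1.48 0.   0.98 1.45] t 4.25
top 0.08 293 (array([585.3, 227.2]), array([48.9, 81.7]), 68.9) [0.1074 0.1113 0.115 ]
top 0.04 61 (array([584.4, 219.2]), array([21.5, 70.1]), 64.6) [0.0465 0.0567 0.062 ]
side 0.08 232 (array([592.8, 238.3]), array([74.8, 80.6]), 89.1) [0.1061 0.111  0.1152]
side 0.04 234 (array([598. , 244.7]), array([78.4, 83.6]), 10.1) [0.0408 0.0508 0.0602]
```

View pics/ts2.png

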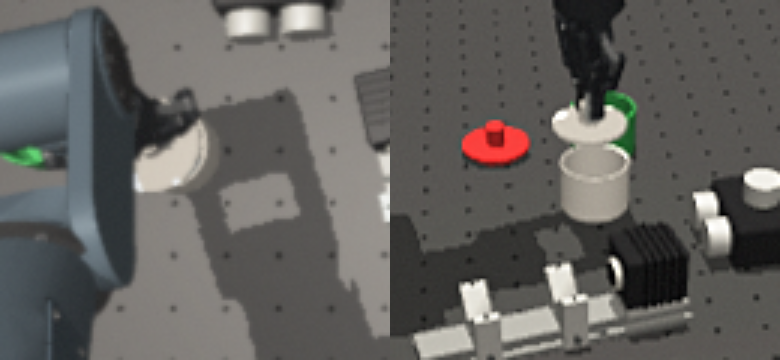

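Left panel: the lid is in the jaws, at about (175,150) and partly hidden by the arm. Right panel: it is level above the pot, at (590,125) versus the pot rim at (595,160). I'll shift about 6 mm and lower it slowly.

To row units: 0.042 m is 0.056, 0.04 m is 0.0533.

```bash
echo '[[0.008, 0.0013, 0.02, 0, 0.1], [0.008, 0.0013, 0.0373, 0, 0.1], [0.008, 0.0013, 0.0453, 0, 0.1], [0.008, 0.0013, 0.0507, 0, 0.1], [0.008, 0.0013, 0.0533, 0, 0.1], [0.008, 0.0013, 0.056, 0, 0.1], [0.008, 0.0013, 0.056, 0, 0.1]]' > mv.in && python3 -m pendant mv.in 40; python3 - <<'E'
from h import *
from station import eyes
go(.5988,.2455,.096)
d=eyes.snapshot("side");X=cloud(d);px=d["pixels"].astype(int);w=(px.min(2)>100)&(px.max(2)-px.min(2)<40)
m=w&(np.hypot(X[...,0]-.598,X[...,1]-.245)<.06)
for lo,hi in((.062,.09),(.02,.06)):
    P=X[m&(X[...,2]>lo)&(X[...,2]<hi)];print(len(P),rect(P),np.round(np.percentile(P[:,2],[5,50,95]),4))
cv2.imwrite("pics/s3.png",cv2.resize(d["pixels"][110:180,290:370],(640,560))[...,::-1])
E
```

```text
t: 5.05
tcp_pos: [0.6008, 0.2454, 0.1003]
tool_rot: [0.986, 0.166, 0.0, -0.0]
force: [-0.6, -0.0, -1.2]
finger_gap: 0.257
gripper_force: 39.7
tcp [0.6008 0.2454 0.1003] yaw 0.334 shift [-0.0019 -0.0008  0.0043] turn 0 F [-0.6 -0.  -1.2] q [0.22 0.75 1.48 0.   0.91 1.45] t 5.05
221 (array([601.7, 239.4]), array([79.2, 79.9]), 87.3) [0.0657 0.0693 0.0744]
234 (array([592.2, 231.5]), array([61.2, 76.9]), 55.2) [0.0223 0.0417 0.0582]
```

View pics/s3.png

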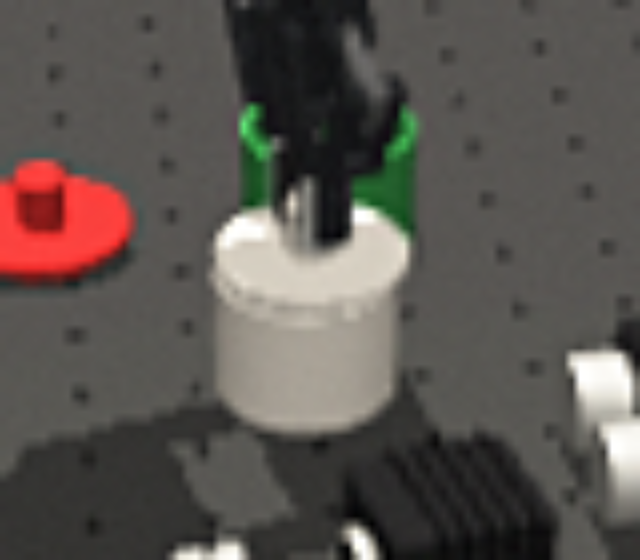

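The lid (flange centre at about (311,255)) is concentric with the pot within about 1 mm and its plug has entered the bore. I'll lower it until contact.

To row units: 0.005 m is 0.0067, 0.004 m is 0.0053.

```bash
echo '[[-0.0013, 0, 0.0027, 0, 0.1], [-0.0013, 0, 0.0053, 0, 0.1], [-0.0013, 0, 0.0067, 0, 0.1], [-0.0013, 0, 0.0067, 0, 0.1]]' > mv.in && python3 -m pendant mv.in 40; python3 -c "
from h import *
go(.5988,.2455,.096)"
```

```text
t: 5.5
tcp_pos: [0.5998, 0.2451, 0.0959]
tool_rot: [0.986, 0.166, 0.0, 0.0]
force: [-1.5, -0.7, 3.0]
finger_gap: 0.262
gripper_force: 40.2
tcp [0.5998 0.2451 0.0959] yaw 0.334 shift [-0.0008 -0.0007 -0.0001] turn 0 F [-1.5 -0.7  3. ] q [ 0.22  0.75  1.49 -0.    0.9   1.45] t 5.5
```

To row units: 0.2 m is 0.2667, -0.15 m is -0.2.

```bash
echo '[[0, 0, 0, 0, 0.35], [0, 0, 0, 0, 0.5], [0, 0, 0, 0, 0.6], [0, 0, 0, 0, 0.6], [0, 0, -0.0267, 0, 0.6], [0, 0, -0.08, 0, 0.6], [0, 0, -0.1467, 0, 0.6], [0, 0, -0.2, 0, 0.6], [0, 0.0667, -0.2, 0, 0.6], [0, 0.1333, -0.2, 0, 0.6], [0, 0.2, -0.2, 0, 0.6], [0, 0.2667, -0.2, 0, 0.6], [0, 0.2667, -0.2, 0, 0.6]]' > mv.in && python3 -m pendant mv.in 40|tail -3; python3 - <<'E'
from h import *
from station import eyes
for n in("top","side"):
    d=eyes.snapshot(n);np.savez(n+"4.npz",**d);X=cloud(d);px=d["pixels"].astype(int);w=(px.min(2)>100)&(px.max(2)-px.min(2)<40)
    m=w&(np.hypot(X[...,0]-.598,X[...,1]-.245)<.06)
    P=X[m&(X[...,2]>.06)&(X[...,2]<.074)];print(n,len(P),rect(P),"z",np.round(np.percentile(P[:,2],[5,50,95]),4))
    A=np.c_[P[:,:2]-P[:,:2].mean(0),np.ones(len(P))];print("slope",np.linalg.lstsq(A,P[:,2],rcond=None)[0])
    P=X[m&(X[...,2]>.08)];print("knob",len(P),rect(P),np.percentile(P[:,2],90))
    # barrel
    c=np.array([.516,-.236]);u=np.array([np.cos(-.287),np.sin(-.287)]);v=np.array([-u[1],u[0]])
    s=(X[...,:2]-c)@u;t=(X[...,:2]-c)@v
    Q=(abs(s)<.12)&(abs(t)<.035)&(X[...,2]>.0455)
    for lo,hi in((-.12,-.07),(-.055,-.02),(-.02,.02),(.02,.055)):
        k=Q&(s>lo)&(s<hi);print("s",lo,"t",np.round([t[k].min(),t[k].max()],4),"zmax",np.round(np.percentile(X[...,2][k],95),4))
    k=Q&(abs(t)<.02)&((px.max(2)<75)|(s>.05));print("s range",s[k].min(),s[k].max())
go(.516,-.236,.2,-.287)
a,b=[load(n+"4.npz")["pixels"] for n in("top","side")]
cv2.imwrite("pics/ts4.png",np.hstack([cv2.resize(a[130:250,160:430],(540,240)),cv2.resize(b[100:220,250:370],(240,240))])[...,::-1])
E
```

```text
force: [0.3, 0.6, 0.5]
finger_gap: 0.598
gripper_force: 0.0
top 247 (array([597.5, 267.7]), array([79.3, 32.6]), 2.9) z [0.0617 0.0655 0.069 ]
slope [-0.00167778  0.00151774  0.06547099]
knob 16 (array([597.6, 252.7]), array([19.2,  6.4]), 2.5) 0.09184523985228865
s -0.12 t [-0.0203  0.0195] zmax 0.0675
s -0.055 t [-0.0159  0.0159] zmax 0.0635
s -0.02 t [-0.0158  0.0161] zmax 0.0634
s 0.02 t [-0.0156  0.0157] zmax 0.0628
s range -0.07966770694930232 0.08070392259306161
side 229 (array([599.9, 240.6]), array([82.9, 79.2]), 0.9) z [0.0622 0.065  0.0685]
slope [-8.17222521e-05  1.51406760e-02  6.51156385e-02]
knob 34 (array([599.9, 242.4]), array([25.2, 20.3]), 84.4) 0.08992714267123711
s -0.12 t [-0.0218  0.0116] zmax 0.0662
s -0.055 t [-0.0173  0.0136] zmax 0.0615
s -0.02 t [-0.0182  0.0125] zmax 0.0609
s 0.02 t [-0.0185  0.0102] zmax 0.0615
s range -0.07958786611633814 0.08207136581346271
tcp [0.6655 0.0546 0.2449] yaw 0.331 shift [-0.2357  0.2264  0.0448] turn 0.618 F [-0.4  0.7 -0.1] q [-0.09  0.6   1.33  0.    1.22  1.15] t 6.9
```

View pics/ts4.png

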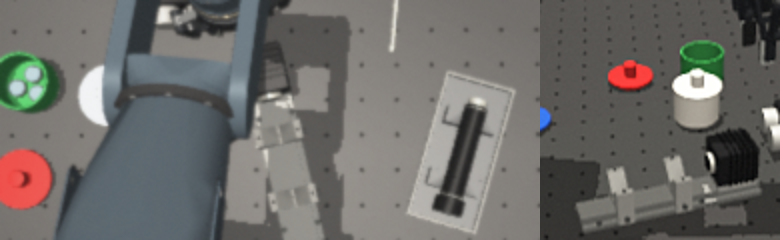

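Both views show the lid down and level on the pot, with the flange top at about 65.5 mm and the knob at (697,75) in the right panel. The barrel is undisturbed at (460,160) in the left panel. I'll move above the barrel next.

To row units: -0.23 m is -0.3067, 0.115 m is 0.1533, 0.618 rad is 0.309.

```bash
echo '[[-0.3067, 0.3067, 0, 0.15, 0.6], [-0.3067, 0.3067, 0, 0.309, 0.6], [-0.3067, 0.3067, 0, 0.309, 0.6], [-0.3067, 0.3067, 0, 0.309, 0.6], [-0.3067, 0.3067, 0, 0.309, 0.6], [-0.3067, 0.3067, 0.0667, 0.309, 0.6], [-0.3067, 0.3067, 0.1533, 0.309, 0.6], [-0.3067, 0.3067, 0.1533, 0.309, 0.6], [-0.3067, 0.3067, 0.1533, 0.309, 0.6], [-0.3067, 0.3067, 0.1533, 0.309, 0.6], [-0.3067, 0.3067, 0.1533, 0.309, 0.6]]' > mv.in && python3 -m pendant mv.in 60|tail -3; python3 -c "
from h import *
go(.5227,-.238,.048,-.287)"
```

```text
force: [-0.4, 1.1, 0.6]
finger_gap: 0.6
gripper_force: 0.0
tcp [ 0.5253 -0.2357  0.1325] yaw -0.282 shift [-0.0022  0.0028  0.0845] turn 0.005 F [-0.4  1.1  0.6] q [-0.62  0.63  1.66  0.    0.85  1.24] t 8.0
```

To row units: 0.02 m is 0.0267.

```bash
echo '[[0, 0, 0.0267, 0, 0.6], [0, 0, 0.0267, 0, 0.6]]' > mv.in && python3 -m pendant mv.in 60|grep tcp; echo '[[0, 0, 0, 0, 0.6]]' > mv.in && python3 -m pendant mv.in 60|grep tcp; python3 -c "
from h import *
go(.5227,-.238,.048,-.287)"
```

```text
tcp_pos: [0.5241, -0.2352, 0.1113]
tcp_pos: [0.5245, -0.236, 0.112]
tcp [ 0.5245 -0.236   0.112 ] yaw -0.283 shift [-0.0013  0.0024  0.064 ] turn 0.004 F [-0.1 -0.5  0.8] q [-0.62  0.66  1.68  0.    0.81  1.24] t 8.3
```

To row units: 0.064 m is 0.0853, 0.002 m is 0.0027, 0.004 rad is 0.002.

```bash
echo '[[-0.002, 0.0027, 0.0267, 0.002, 0.6], [-0.002, 0.0027, 0.06, 0.002, 0.6], [-0.002, 0.0027, 0.08, 0.002, 0.6], [-0.002, 0.0027, 0.0853, 0.002, 0.6], [-0.002, 0.0027, 0.0853, 0.002, 0.6], [-0.002, 0.0027, 0.0853, 0.002, 0.45], [-0.002, 0.0027, 0.0853, 0.002, 0.38], [-0.002, 0.0027, 0.0853, 0.002, 0.3], [-0.002, 0.0027, 0.0853, 0.002, 0.2], [-0.002, 0.0027, 0.0853, 0.002, 0.2], [-0.002, 0.0027, 0.0853, 0.002, 0.2]]' > mv.in && python3 -m pendant mv.in 60; python3 -c "
from h import *
go(.5227,-.238,.048,-.287)"
```

```text
t: 9.4
tcp_pos: [0.5224, -0.2374, 0.0477]
tool_rot: [0.99, -0.144, 0.001, -0.0]
force: [1.7, 4.7, 5.2]
finger_gap: 0.358
gripper_force: 59.0
tcp [ 0.5224 -0.2374  0.0477] yaw -0.289 shift [ 0.0005  0.0005 -0.0003] turn -0.002 F [1.7 4.7 5.2] q [-0.62  0.76  1.7   0.    0.67  1.24] t 9.4
```

To row units: -0.2265 m is -0.302, -0.087 m is -0.116, -0.515 rad is -0.2575.

```bash
echo '[[0, 0, -0.0267, 0, 0.2], [0, 0, -0.08, 0, 0.2], [0, 0, -0.1333, 0, 0.2], [0, 0, -0.16, 0, 0.2], [-0.0133, -0.0347, -0.16, -0.025, 0.2], [-0.0307, -0.08, -0.16, -0.075, 0.2], [-0.0507, -0.1333, -0.16, -0.125, 0.2], [-0.072, -0.1867, -0.16, -0.175, 0.2], [-0.092, -0.24, -0.16, -0.215, 0.2], [-0.1067, -0.28, -0.16, -0.245, 0.2], [-0.116, -0.302, -0.16, -0.2575, 0.2], [-0.116, -0.302, -0.16, -0.2575, 0.2], [-0.116, -0.302, -0.16, -0.2575, 0.2], [-0.116, -0.302, -0.16, -0.2575, 0.2]]' > mv.in && python3 -m pendant mv.in 60|tail -5; python3 - <<'E'
from h import *
from station import eyes
go(.5035,.0045,.065,.228)
for n in("top","side"):
    d=eyes.snapshot(n);np.savez(n+"5.npz",**d);X=cloud(d)
    c=np.array([.5035,.0045]);u=np.array([np.cos(.228),np.sin(.228)]);v=np.array([-u[1],u[0]])
    s=(X[...,:2]-c)@u;t=(X[...,:2]-c)@v
    Q=(abs(s)<.12)&(abs(t)<.03)&(X[...,2]>.14)&(X[...,2]<.195)
    for lo,hi in((-.12,-.066),(-.06,-.025),(.025,.06),(.06,.11)):
        k=Q&(s>lo)&(s<hi)
        if k.sum()>5:print(n,"s",lo,np.round([s[k].min(),s[k].max()],4),"t",np.round([t[k].min(),t[k].max()],4),"zmax",np.round(np.percentile(X[...,2][k],95),4))
    k=(abs(s)<.065)&(abs(t)<.04)&(abs(X[...,2]-.06)<.005)
    if k.sum()>9:print("saddle",np.round([s[k].min(),s[k].max(),t[k].min(),t[k].max()],4))
a,b=[load(n+"5.npz")["pixels"] for n in("top","side")]
cv2.imwrite("pics/ts5.png",np.hstack([cv2.resize(a[140:270,230:370],(390,362)),cv2.resize(b[100:240,250:390],(362,362))])[...,::-1])
E
```

```text
tcp_pos: [0.5029, 0.0027, 0.1665]
tool_rot: [0.994, 0.113, 0.0, 0.0]
force: [0.2, 0.1, -2.6]
finger_gap: 0.353
gripper_force: 59.8
tcp [0.5029 0.0027 0.1665] yaw 0.226 shift [ 0.0009 -0.0017  0.1015] turn -0.002 F [ 0.2  0.1 -2.6] q [-0.22  0.5   1.82 -0.    0.82  1.13] t 10.8
top s -0.12 [-0.089  -0.0664] t [-0.0228  0.0184] zmax 0.1852
top s -0.06 [-0.06   -0.0392] t [-0.0084  0.0136] zmax 0.1822
top s 0.06 [0.0601 0.0726] t [-0.0157  0.0098] zmax 0.1775
saddle [-0.0572 -0.0337  0.0204  0.0321]
side s -0.12 [-0.0883 -0.0663] t [-0.0264  0.0182] zmax 0.1843
side s -0.06 [-0.0599 -0.0251] t [-0.0196  0.0066] zmax 0.1799
side s 0.025 [0.025  0.0598] t [-0.0205  0.0075] zmax 0.1793
side s 0.06 [0.0601 0.0731] t [-0.0174  0.0021] zmax 0.1778
saddle [-0.0562  0.0571 -0.0347  0.0346]
```

View pics/ts5.png

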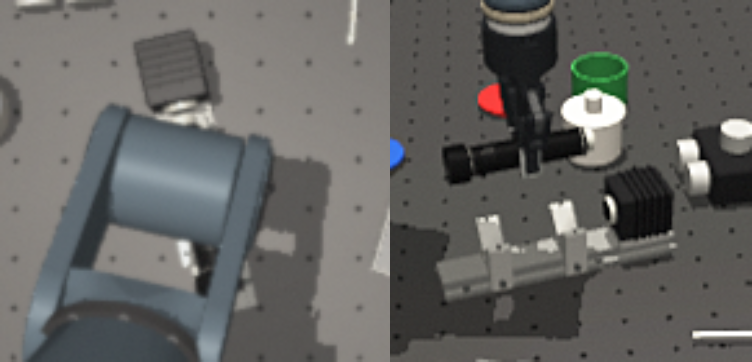

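The barrel is level in the jaws (right panel: hood at (457,160), mount at (588,142)), along the V and above the saddles at (490,250) and (570,235). It needs about 2 mm along the rail and 1.7 mm sideways, then a slow descent.

To row units: 0.1 m is 0.1333, -0.0017 m is -0.0023, -0.003 rad is -0.0015.

```bash
echo '[[0.0027, -0.0023, 0.04, -0.0015, 0.2], [0.0027, -0.0023, 0.0867, -0.0015, 0.2], [0.0027, -0.0023, 0.1133, -0.0015, 0.2], [0.0027, -0.0023, 0.1253, -0.0015, 0.2], [0.0027, -0.0023, 0.1307, -0.0015, 0.2], [0.0027, -0.0023, 0.1333, -0.0015, 0.2], [0.0027, -0.0023, 0.1333, -0.0015, 0.2], [0.0027, -0.0023, 0.1333, -0.0015, 0.2]]' > mv.in && python3 -m pendant mv.in 60|tail -6;  python3 -c "
from h import *
go(.5035,.0045,.0627,.229)"
```

```text
t: 11.7
tcp_pos: [0.5046, 0.0058, 0.0672]
tool_rot: [0.993, 0.115, 0.001, 0.0]
force: [-0.3, -0.1, -1.5]
finger_gap: 0.357
gripper_force: 59.8
tcp [0.5046 0.0058 0.0672] yaw 0.23 shift [-0.0014  0.001   0.0045] turn 0.001 F [-0.3 -0.1 -1.5] q [-0.21  0.68  1.87 -0.    0.58  1.13] t 11.7
```

To row units: 0.003 m is 0.004, 0.002 m is 0.0027.

```bash
echo '[[-0.0007, 0, 0.0013, 0, 0.2], [-0.0007, 0, 0.0027, 0, 0.2], [-0.0007, 0, 0.004, 0, 0.2], [-0.0007, 0, 0.004, 0, 0.2]]' > mv.in && python3 -m pendant mv.in 60|grep -E 'tcp|for';echo '[[0, 0, 0.0013, 0, 0.2], [0, 0, 0.0013, 0, 0.2]]' > mv.in && python3 -m pendant mv.in 60|grep -E 'tcp|for';echo '[[0, 0, 0.0013, 0, 0.2], [0, 0, 0.0013, 0, 0.2]]' > mv.in && python3 -m pendant mv.in 60|grep -E 'tcp|for'
```

```text
tcp_pos: [0.5036, 0.0058, 0.0634]
force: [-0.2, 0.0, -0.5]
gripper_force: 59.8
tcp_pos: [0.5038, 0.0056, 0.0628]
force: [-0.4, -1.6, 3.2]
gripper_force: 60.5
tcp_pos: [0.5039, 0.0055, 0.0626]
force: [-1.8, -2.6, 11.3]
gripper_force: 61.3
```

To row units: 0.0006 m is 0.0008, 0.0003 m is 0.0004.

```bash
echo '[[0, 0.0008, 0.0004, 0, 0.2], [0, 0.0008, 0.0004, 0, 0.2], [0, 0.0008, 0.0004, 0, 0.2]]' > mv.in && python3 -m pendant mv.in 60|grep -E 'tcp|for'; echo '[[0, 0, 0, 0, 0.2], [0, 0, 0, 0, 0.2]]' > mv.in && python3 -m pendant mv.in 60|grep -E 'tcp|for'; python3 - <<'E'
from h import *
from station import eyes,sense
print(sense()["ft_torque"])
for n in("top","side"):
    d=eyes.snapshot(n);np.savez(n+"6.npz",**d);X=cloud(d)
    c=np.array([.5035,.0045]);u=np.array([np.cos(.23),np.sin(.23)]);v=np.array([-u[1],u[0]])
    s=(X[...,:2]-c)@u;t=(X[...,:2]-c)@v;dk=d["pixels"].max(2)<90
    for lo,hi,zl in((-.1,-.066,.055),(-.06,-.025,.063),(.025,.06,.063),(.058,.082,.055)):
        k=(abs(t)<.03)&(X[...,2]>zl)&(X[...,2]<.09)&(s>lo)&(s<hi)
        if k.sum()>5:print(n,"s",lo,np.round([s[k].min(),s[k].max()],4),"t",np.round([t[k].min(),t[k].max()],4),"zmax",np.round(np.percentile(X[...,2][k],95),4))
b=load("side6.npz")["pixels"]
cv2.imwrite("pics/s6.png",cv2.resize(b[100:240,230:410],(720,560))[...,::-1])
E
```

```text
tcp_pos: [0.5039, 0.0054, 0.0626]
force: [-2.5, 1.0, 13.8]
gripper_force: 61.4
tcp_pos: [0.5039, 0.0054, 0.0626]
force: [-1.7, 0.6, 14.0]
gripper_force: 61.4
[ 0.06671768  0.29009369 -0.29109354]
top s -0.1 [-0.0871 -0.0786] t [-0.0204 -0.0172] zmax 0.07
top s 0.058 [0.0581 0.074 ] t [-0.0154  0.0123] zmax 0.0748
side s -0.1 [-0.0864 -0.066 ] t [-0.022   0.0203] zmax 0.0811
side s -0.06 [-0.06   -0.0251] t [-0.018   0.0095] zmax 0.0767
side s 0.025 [0.0255 0.0594] t [-0.0182  0.0244] zmax 0.0761
side s 0.058 [0.0584 0.0755] t [-0.0177  0.0068] zmax 0.0757
```

View pics/s6.png

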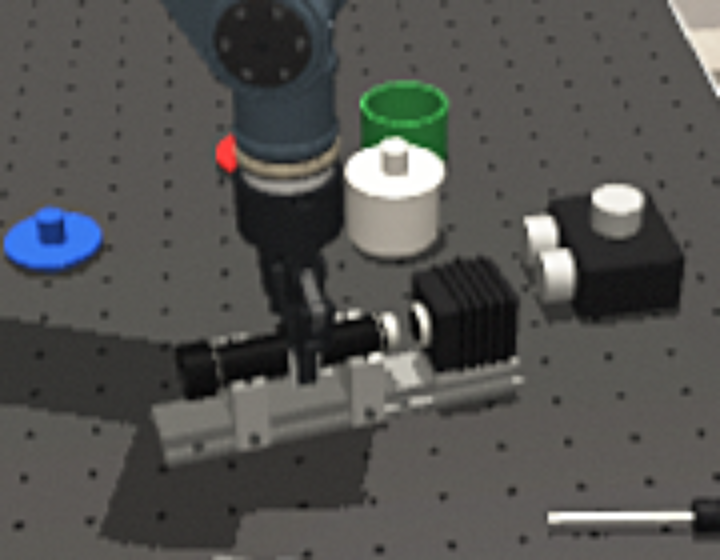

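The barrel lies in both saddles: hood end (195,370) away from the camera block, mount end (385,328) facing the mouth at (420,320), axis about 60 mm up and centred within 1 mm. There's a small yaw moment, so I'll relieve it.

To row units: -0.0002 m is -0.0003, 0.0001 m is 0.0001, 0.008 rad is 0.004.

```bash
echo '[[-0.0003, 0, 0.0001, 0.004, 0.2], [-0.0003, 0, 0.0001, 0.004, 0.2], [-0.0003, 0, 0.0001, 0.004, 0.2], [-0.0003, 0, 0.0001, 0.004, 0.2]]' > mv.in && python3 -m pendant mv.in 60|grep -E 'tcp|for'; python3 -c "
from station import sense
s=sense();print(s['ft_torque'],s['force'],s['tool_rot'])"
```

```text
tcp_pos: [0.5039, 0.0054, 0.0626]
force: [-2.0, 1.4, 14.0]
gripper_force: 61.4
[0.20978482 0.27511555 0.05785258] [-1.98192722  1.42498787 14.04369649] [9.93829100e-01 1.10917560e-01 9.88625863e-04 1.96031158e-04]
```

To row units: -0.0003 m is -0.0004, 0.0001 m is 0.0001, -0.001 rad is -0.0005.

```bash
echo '[[0, -0.0004, 0.0001, -0.0005, 0.2], [0, -0.0004, 0.0001, -0.0005, 0.2], [0, -0.0004, 0.0001, -0.0005, 0.2], [0, -0.0004, 0.0001, -0.0005, 0.2], [0, -0.0004, 0.0001, -0.0005, 0.2], [0, -0.0004, 0.0001, -0.0005, 0.2]]' > mv.in && python3 -m pendant mv.in 60; python3 -c "
from station import sense,job
import numpy as np
s=sense();print(s['ft_torque'],s['force'])
f=np.array(s['force'])
if 12.5<f[2]<17.5 and abs(f[1])<3: print(job.sign_off())"
```

```text
t: 14.1
tcp_pos: [0.5039, 0.0055, 0.0626]
tool_rot: [0.994, 0.111, 0.001, 0.0]
force: [-1.9, 0.4, 15.0]
finger_gap: 0.355
gripper_force: 61.5
[-0.03978736  0.31475792  0.07276376] [-1.8818498   0.44736327 15.01143103]
the job is handed in; nothing more can be done
None
```

The job is handed in at about 14 s: the lid sits level on the pot, and the barrel is held in the V saddles, centred within about 1 mm with its hood away from the camera and pressed down with a measured 15 N.

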